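# Step the filter turret round to the blue filter

### The arm

A 7-joint arm with a two-finger parallel gripper is mounted at the origin on the work surface. World frame = base frame: x ahead of the robot, y to its left, z up, the work surface at z = 0. Lengths are in mm, angles in degrees, forces in N, time in s.
With the tool pointing down it reaches from about 425 to 875 mm from the base axis. Payload 8.4 kg.
Tool frame: the origin (TCP) lies on the centre line of the jaws, within the pads' length; the fingertips stand 17 mm ahead of it and the grasp point (between the pads) lies 2 mm behind it; z points along the fingers, x is the direction in which the jaws open and shut, and the axes are right-handed (so a half turn about z gives the same grasp; the last joint's range is limited). The gripper opens to 87 mm and grips with 3 to 60 N. Pads are 19 mm wide; open, the fingers measure 117 mm over their backs; the gripper's body (75 mm by 190 mm) begins 51 mm behind the grasp point.
Start: joints at [-74.782, 19.091, 2.286, 83.961, -0.768, 76.965, -3.352], TCP at [231.895, 607.198, 239.546] pointing down, gripper open.
Joint ranges: [-147.57, 147.57], [-21.85, 119.76], [-74.77, 79.35], [14.55, 137.4], [-85.83, 265.84], [4.83, 119.75], [-152.11, 152.11]. Speed limits (degrees/s): [127.2, 127.2, 159.86, 159.86, 180, 180, 180].

### API

Orientations are given as [roll, pitch, yaw] about the fixed x, y, z axes, in that order (R = Rz(yaw) Ry(pitch) Rx(roll)).
In Python, from workcell import bot gives the robot as it stands.
- The arm moves only by the tool play_rows, never from a script. Its arguments are lists of equal length, an entry for each row: "travel": the shift along the tool's x, y, z scaled (see below), a list of three; "turn": the turn, a rotation vector about the tool's x, y, z scaled (see below), a list of three. In form: {"travel": [[x, y, z], ...], "turn": [[rx, ry, rz], ...]}. A call has 1 to 20 rows; each row shifts and turns the pose as measured when the row begins, along the tool's axes as they then stand; what a row does not reach is not made up. The controller multiplies each number of a shift by 400 mm and each number of a turn by 90 degrees. A row lasts 1/8 s, in which the tool goes at most 62.5 mm and 10.7 degrees, less where a joint would pass 70% of its speed; a pose out of reach is approached as far as the arm can. A call with a number of a shift or a turn outside -1 to 1 is refused whole. A call with a gripper value outside its range is refused whole. "fingers" is the gripper's target within -1 to 1 (shut at 1, half-way at 0, fully open at -1), set as the call begins (left out, the last holds). The fingers move at their own pace and stop on an object; "squeeze" is the grip in N (left out, the last holds). Time passes only in rows, so rows that do not move let the fingers close. It gives the time, the measured TCP pose, the force and the opening at its end, in the units of the state.
- bot.sense(): the state, without advancing time (a new reading comes with each control period).
- bot.get_image(name): name is "side" or "top" or "wrist"; returns the picture (420x560x3 uint8, blue, green, red); there is no depth.
- bot.camera_params(name): a dict with "mtx" (3x3 intrinsics, pixels), "extrinsics" (4x4, takes a point from camera to world coordinates). Camera axes: x right, y down, z forward; pixel columns grow to the right and rows downward; lengths in mm; the calibration is good to about 2 mm. A picture is of the moment at which its call begins: read the wrist's pose just before it. camera_params takes no time and is no camera call; for the wrist camera it gives the pose at the moment of the call.
- bot.finish_job(): hands the job in, once; it reports no verdict.
The state is a dict: "time": time; "joint_positions": joint angles; "joint_vel": joint speeds; "joint_efforts": joint torques, N m; "tool_pos": TCP position; "tool_rot": TCP orientation; "contact_force": force on the tool from outside, world axes, zero at the start; "ft_torque": the same for the moment, N m; "grip_width": opening from 0.0 (shut) to 1.0 (fully open).
Only numpy, scipy, OpenCV 4.12 (cv2) and the standard library are available. Lean on these libraries where they do the work, as an engineer would, in place of code of your own. Each camera call takes 0.05 s, during which the arm holds its last target.

### The job

Bring the blue filter under the lens of the filter turret on the bench: push the turret round by its upright finger tabs, step by step in either direction, until the blue filter has clicked home directly beneath the lens. Push lightly with the fingertips only, without gripping or lifting anything, keep off the filters themselves, and leave the other things on the bench where they are.

Things in the scene. Friction and masses are not known exactly. Their poses are not given: they have to be found in the camera images.
- filter_stand: The turret's fixed stand. Origin on the turret's vertical axis at bench level; z up; its x axis points from the turret axis to the lens. Base: aluminium box, x from -85 to +125 mm, y from -85 to +85, 28 mm high. Above the carousel the side away from the lens (-x) is free.
- turret (a joint): Turning angle of the turret, rad, positive counter-clockwise from above; 0 or any whole turn: blue filter exactly under the lens. No end stop either way. A spring detent clicks at every multiple of pi/3: about 2 N at a tab moves it; once pushed past the half step (0.52 rad) it creeps on to the next click by itself in about 1 s. Left right at a half step it may stay there, also at the start.
- carousel: The turning part: dark disc 140 mm in diameter, heights 50 to 56 mm, with six coloured finger tabs at its rim, 60 degrees apart: counter-clockwise from above blue (on its x axis), green, yellow, red, white, black, each the colour of the filter beside it. Origin on the turret axis at bench level; turns with joint turret. A steel hub cap in the middle rises to 67 mm.
- filters: The six round filters in their rings on the carousel, 36 mm across, centres 45 mm from the axis, tops at 59 mm: not to be touched. Same frame as the carousel.
- blue_filter (a point): Centre of the top of the blue filter, 45 mm from the turret axis.
- blue_tab (a point): Centre of the top of the blue tab, 90 mm from the turret axis, 78 mm high. Each of the six tabs is a flat tongue at disc height, 14 mm wide, with an upright ear on it: 10 mm thick along the direction of turning, 78 to 102 mm from the axis, heights 56 to 78 mm. The fingertip pushes on the flat side of an ear; about 80 mm are free between two ears.
- lens_axis (a point): Where the blue filter must come: point on the lens's vertical axis at the filters' height, 45 mm from the turret axis, fixed on the stand. The black lens above it is 37 mm across, heights 64 to 114 mm, with a grey camera 32 mm square on top up to 150 mm.
- pillar (a point): Centre of the top of the round steel pillar on the stand (at x 105, y 60 mm of the stand, 20 mm across, its cap 102 mm high) from which a grey arm, heights 86 to 98 mm, carries the lens.
- index (a point): Tip of the fixed white index pointer at the working position, 104 mm from the turret axis on the stand's x axis, 63 mm high.
- calculator: Black pocket calculator lying on the bench, 155 x 78 x 14 mm, loose, to be left alone. Origin under its centre.
- tape_measure: Black and red tape measure, 66 x 34 x 60 mm high, loose, to be left alone. Origin under its centre.
- mouse: Beige computer mouse, 105 x 60 x 35 mm, on a cardboard pad, loose, to be left alone. Origin under its centre.
- screwdriver: Screwdriver with red handle, 160 mm long, lying beside the stand, handle up to 30 mm across, loose, to be left alone. Origin on the bench under its middle part.
- roller: White nylon roller standing on end, 30 mm across, 24 mm high, beside the stand, loose, to be left alone. Origin under its centre.
- spare_cell: Spare purple filter in a ring, 36 mm across, 7 mm high, lying on the bench beside the stand, loose, to be left alone. Origin under its centre.
- brass_weight: Brass weight with a grip knob, 38 mm across, 50 mm high, beside the stand, loose, to be left alone. Origin under its centre.

How it is judged (in metres and radians):
At the end, for the whole second after the job is handed in: The blue filter stands within 3 mm of the lens's axis, seen from above, and the turret is at rest (horizontal distance between blue_filter and lens_axis below 0.003 m and velocity of joint turret between -0.05 and 0.05 rad/s); the robot touches nothing.
It fails at once if a filter is touched (contact force between any of the fingers, the arm and filters above 0.5 N).
It fails at once if the turret is gripped or pushed harder than 20 N (contact force between any of the fingers, the arm and carousel above 20 N).
It fails at once if the lens, camera or stand is struck with more than 20 N (contact force between any of the fingers, the arm and filter_stand above 20 N).
It fails at once if another thing on the bench is moved by more than 15 mm, or lifted (distance of any of calculator, tape_measure, mouse, screwdriver, roller, spare_cell, brass_weight from where it was at the start of the episode above 0.015 m).
It also fails if it takes over 64 s, if anything falls off the work surface, if the arm or the gripper's body presses on something with over 40 N, if the wrist force passes 120 N, or if a joint passes its speed limit or range.

## Working session

There is one attempt and no reset: what is moved stays moved. The work goes in short steps, Python scripts to look and compute and a tool call to move; the robot and the scene stay as the last step left them, time stands still between calls to the robot, and variables do not carry over. Pictures are saved under pics/ and viewed, and the job is handed in when it is done.

Besides the shell and the picture viewer there is one more tool, called after "Emit:" by a JSON object that holds its "method" and its "body", one argument or row to a line. play_rows: Moves the arm, as the interface text tells. Its arguments: {"type":"object","properties":{"travel":{"type":"array"},"turn":{"type":"array"},"fingers":{"type":"number"},"squeeze":{"type":"number"}},"required":["travel","turn"]}

```bash
mkdir -p pics
python3 - <<'E'
from workcell import bot
import cv2,numpy as np
np.set_printoptions(precision=4,suppress=True)
s=bot.sense();print(s)
for n in ["side","top","wrist"]:
    p=bot.camera_params(n);print(n,p)
    cv2.imwrite(f"pics/{n}0.png",bot.get_image(n))
E
```

```text
{'time': 0.0, 'joint_positions': array([-74.7812,  19.131 ,   2.2836,  84.0103,  -0.7675,  76.9648,
        -3.3516]), 'joint_vel': array([-0.0426, -0.0448, -0.037 ,  0.0891,  0.038 ,  0.0524,  0.0059]), 'joint_efforts': array([  0.0009, -65.635 ,   1.3355, -40.3794,  -0.0598,   0.0446,
         0.0001]), 'tool_pos': array([231.7699, 606.8121, 238.6738]), 'tool_rot': array([179.9939,   0.0907,  69.0976]), 'contact_force': array([-0.6602,  0.5306, -0.3016]), 'ft_torque': array([ 0.0512, -0.0258, -0.0564]), 'grip_width': 0.9990868204503203}
side {'mtx': array([[392.4562,   0.    , 275.0555],
       [  0.    , 392.4562, 216.2483],
       [  0.    ,   0.    ,   1.    ]]), 'extrinsics': array([[   0.9721,   -0.178 ,    0.1527,  425.2691],
       [  -0.2345,   -0.7365,    0.6344, -643.7824],
       [  -0.0004,   -0.6526,   -0.7577,  831.7596],
       [   0.    ,    0.    ,    0.    ,    1.    ]])}
top {'mtx': array([[458.2729,   0.    , 274.7169],
       [  0.    , 458.2729, 211.3433],
       [  0.    ,   0.    ,   1.    ]]), 'extrinsics': array([[  -0.0036,   -0.9964,    0.0844,  473.963 ],
       [  -0.9998,    0.002 ,   -0.0187,  -10.9523],
       [   0.0185,   -0.0844,   -0.9963, 1415.3252],
       [   0.    ,    0.    ,    0.    ,    1.    ]])}
wrist {'mtx': array([[372.3957,   0.    , 279.7525],
       [  0.    , 372.3957, 201.7461],
       [  0.    ,   0.    ,   1.    ]]), 'extrinsics': array([[  0.3576,   0.9033,   0.2368, 167.2007],
       [  0.9339,  -0.3453,  -0.093 , 632.5793],
       [ -0.0023,   0.2544,  -0.9671, 384.744 ],
       [  0.    ,   0.    ,   0.    ,   1.    ]])}
```

View pics/top0.png

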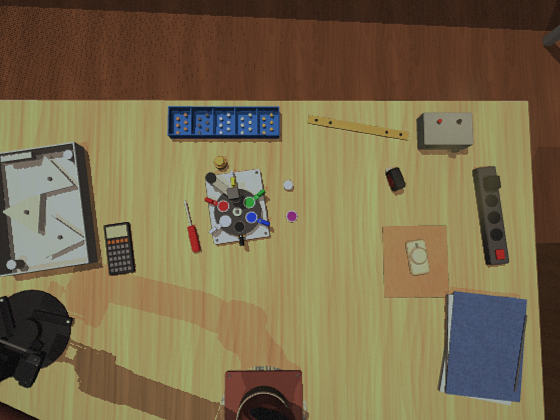

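View pics/side0.png

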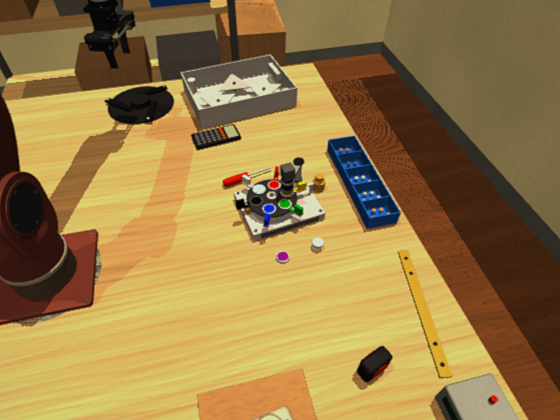

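View pics/wrist0.png

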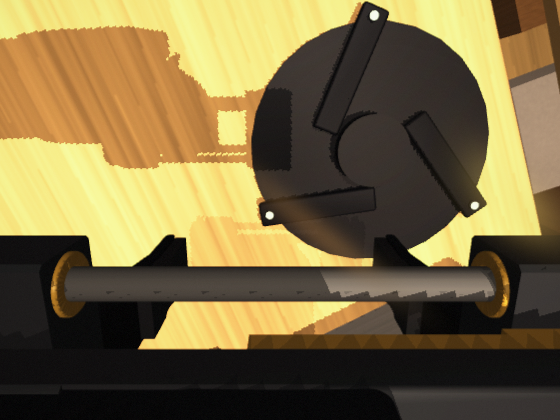

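The top view shows the turret near (239,212), with the lens and camera at about (234,190) and the yellow tab at the index. Next I'll zoom in.

Run:
```python
import cv2
a=cv2.imread("pics/top0.png")[140:270,170:310];cv2.imwrite("pics/top0z.png",cv2.resize(a,None,fx=5.5,fy=4.6 if 0 else 4.5,interpolation=2))
a=cv2.imread("pics/side0.png")[145:270,215:340];cv2.imwrite("pics/side0z.png",cv2.resize(a,(600,600),interpolation=2))
```

```text
(no output)
```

View pics/top0z.png

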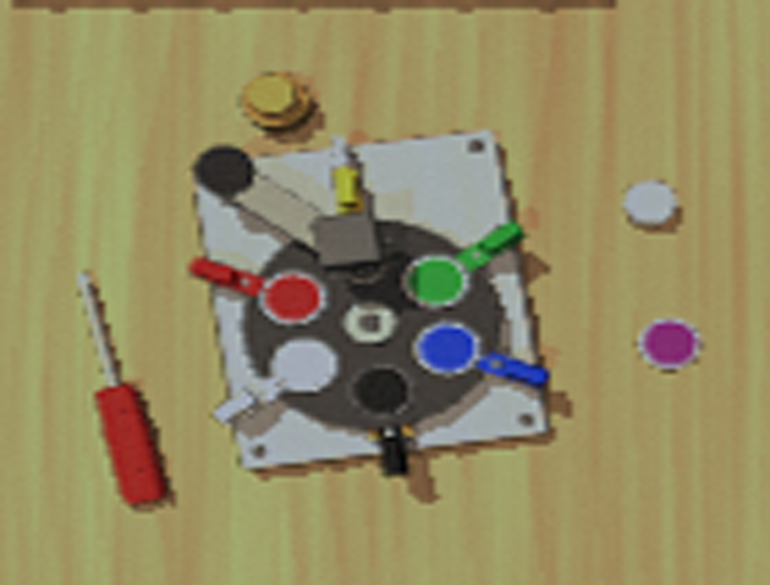

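View pics/side0z.png

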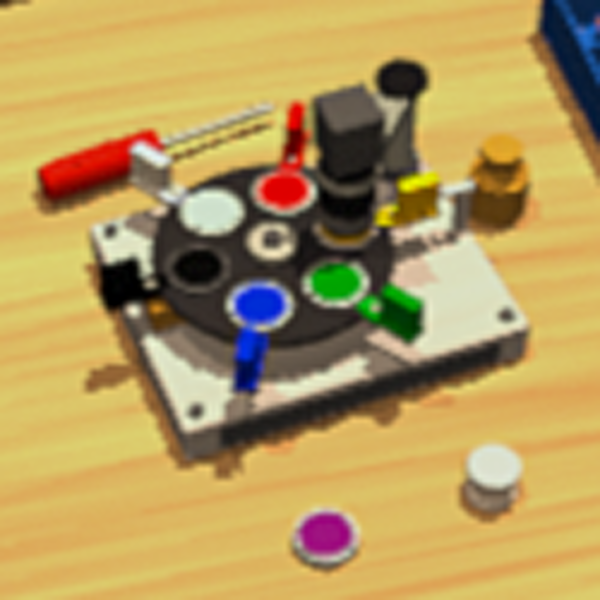

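```bash
cat > h.py <<'E'
import numpy as np,cv2
from scipy.optimize import least_squares
from workcell import bot
np.set_printoptions(precision=2,suppress=True)
ANG=dict(blue=0,green=60,yellow=120,red=180,white=240,black=300)
def proj(n,P,par=None):
    p=par or bot.camera_params(n);T=np.linalg.inv(p["extrinsics"]);q=T[:3,:3]@np.array(P,float)+T[:3,3];u=p["mtx"]@q;return u[:2]/u[2]
def onplane(n,uv,z):
    p=bot.camera_params(n);E=p["extrinsics"];d=E[:3,:3]@np.linalg.inv(p["mtx"])@[uv[0],uv[1],1];o=E[:3,3];return o+d*(z-o[2])/d[2]
def blobs(img,roi):
    x0,y0,x1,y1=roi;h=cv2.cvtColor(img[y0:y1,x0:x1],cv2.COLOR_BGR2HSV);out={}
    for c,(lo,hi) in dict(blue=((110,140,80),(128,255,255)),green=((50,120,60),(80,255,255)),red=((172,140,80),(179,255,255)),purple=((140,80,60),(165,255,255)),yellow=((24,170,100),(32,255,255))).items():
        m=cv2.inRange(h,lo,hi)
        if c=="red": m|=cv2.inRange(h,(0,180,80),(4,255,255))
        n,l,s,ce=cv2.connectedComponentsWithStats(m,connectivity=4)
        out[c]=[(s[i,4],ce[i]+[x0,y0],s[i,2:4]) for i in range(1,n) if s[i,4]>12]
    return out
E
python3 - <<'E'
from h import *
for n,roi in (("top",(170,140,310,270)),("side",(215,145,340,270))):
    b=blobs(cv2.imread(f"pics/{n}0.png"),roi)
    for c in b:
        for a,u,s in b[c]: print(n,c,a,u,s,"z59:",onplane(n,u,59)[:2])
E
```

```text
top blue 69 [251. 217.] [9 9] z59: [572.17  33.99]
top blue 43 [263.05 221.6 ] [13  7] z59: [558.41  -1.7 ]
top green 49 [258.59 194.16] [12 11] z59: [640.31  11.45]
top green 67 [249.   202.06] [9 9] z59: [616.71  39.96]
top red 27 [208.33 199.85] [8 5] z59: [623.5  160.61]
top red 60 [222.95 205.6 ] [9 9] z59: [606.28 117.19]
top red 185 [193.32 238.39] [12 27] z59: [509.38 203.74]
top purple 67 [291.43 215.76] [10  9] z59: [575.59 -86.01]
side blue 123 [267.58 213.28] [10 21] z59: [564.42  17.81]
side green 62 [284.42 203.1 ] [10  8] z59: [616.28  42.51]
side green 70 [295.59 208.86] [14 12] z59: [639.78  15.55]
side red 87 [274.6  179.97] [10 21] z59: [611.48 134.97]
side red 138 [233.4  179.46] [24 13] z59: [498.75 164.32]
side purple 78 [282.36 255.88] [11  9] z59: [ 568.67 -122.42]
side yellow 27 [301.63 182.3 ] [9 4] z59: [683.06 108.02]
side yellow 15 [294.8 189.6] [5 4] z59: [656.76  84.8 ]
```

Run:
```python
from h import *
c=np.array([589.2,75.6])
for n in("top","side"):
  im=cv2.imread(f"pics/{n}0.png");k=7
  R=(170,140,285,255) if n=="top" else (215,145,330,250)
  x0,y0,x1,y1=R;k=5
  v=cv2.resize(im[y0:y1,x0:x1],None,fx=k,fy=k,interpolation=2)
  for yaw,col in((7.8,(255,255,0)),):
    r=np.radians(yaw);M=np.array([[np.cos(r),-np.sin(r)],[np.sin(r),np.cos(r)]])
    f=lambda p:tuple(int(t) for t in ((proj(n,[*(c+M@p[:2]),p[2]])-[x0,y0]+.5)*k))
    q=[f(np.array(p,float)) for p in((-85,-85,28),(125,-85,28),(125,85,28),(-85,85,28))]
    cv2.polylines(v,[np.array(q)],True,col,1)
    cv2.circle(v,f(np.array([105,60,102.])),6,col,1)
    cv2.circle(v,f(np.array([45,0,150.])),6,(255,0,255),1)
    cv2.circle(v,f(np.array([104,0,63.])),4,(0,0,255),1)
    for a in range(-120,240,60):
      cv2.circle(v,f(np.array([90*np.cos(np.radians(a)),90*np.sin(np.radians(a)),78.])),4,(0,255,255),1)
  cv2.imwrite(f"pics/ov_{n}.png",v)
```

```text
(no output)
```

View pics/ov_top.png

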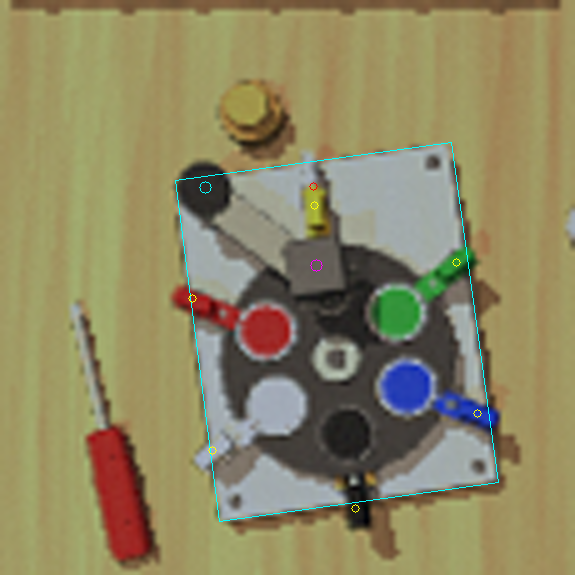

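View pics/ov_side.png

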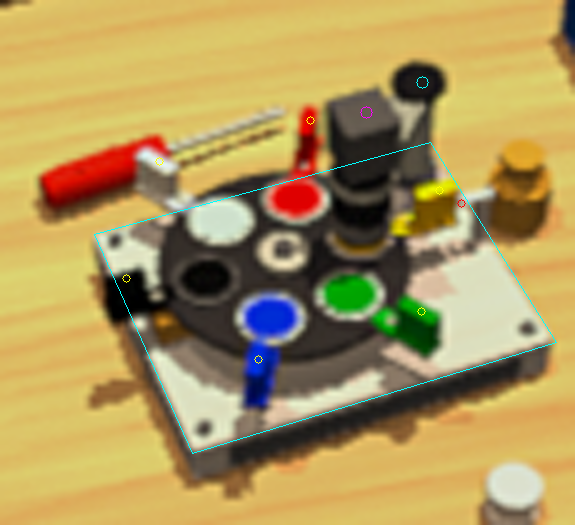

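The model fits both views. The axis is at about (589.2, 75.6) with the stand at yaw 7.8°. Yellow is at home, so blue needs two counter-clockwise steps. I'll shut the fingers and move to above the gap between white and black.

Emit:
{"method": "play_rows", "body": {
  "travel": [
    [-0.09, 0.106, 0],
    [-0.09, 0.106, 0],
    [-0.09, 0.106, 0],
    [-0.09, 0.106, 0],
    [-0.09, 0.106, 0],
    [-0.09, 0.106, 0],
    [-0.09, 0.106, 0],
    [-0.09, 0.106, 0],
    [-0.09, 0.106, 0],
    [-0.09, 0.106, 0]
  ],
  "turn": [
    [0, 0, 0],
    [0, 0, 0],
    [0, 0, 0],
    [0, 0, 0],
    [0, 0, 0],
    [0, 0, 0],
    [0, 0, 0],
    [0, 0, 0],
    [0, 0, 0],
    [0, 0, 0]
  ],
  "fingers": 1,
  "squeeze": 5
}}

```text
time: 1.4
tool_pos: [504.5, 107.7, 236.8]
tool_rot: [-179.9, 0.1, 69.6]
contact_force: [1.2, 0.9, -0.1]
grip_width: 0.024
```

Emit:
{"method": "play_rows", "body": {
  "travel": [
    [0, 0, 0.06],
    [0, 0, 0.06],
    [0, 0, 0.06],
    [0, 0, 0.06],
    [0, 0, 0.06],
    [0, 0, 0]
  ],
  "turn": [
    [0, 0, 0],
    [0, 0, 0],
    [0, 0, 0],
    [0, 0, 0],
    [0, 0, 0],
    [0, 0, 0]
  ]
}}

```text
time: 2.15
tool_pos: [505.9, 101.0, 113.4]
tool_rot: [-180.0, 0.2, 69.0]
contact_force: [0.4, 0.1, 0.7]
grip_width: 0.003
```

Run:
```python
from h import *
s=bot.sense();print(s['tool_pos'],s['tool_rot'])
t=bot.get_image("side");w=bot.get_image("wrist")
cv2.imwrite("pics/s1.png",cv2.resize(t[110:260,180:340],None,fx=4,fy=4,interpolation=2));cv2.imwrite("pics/w1.png",w)
```

```text
[505.89 100.97 113.37] [-179.97    0.17   69.  ]
```

View pics/s1.png

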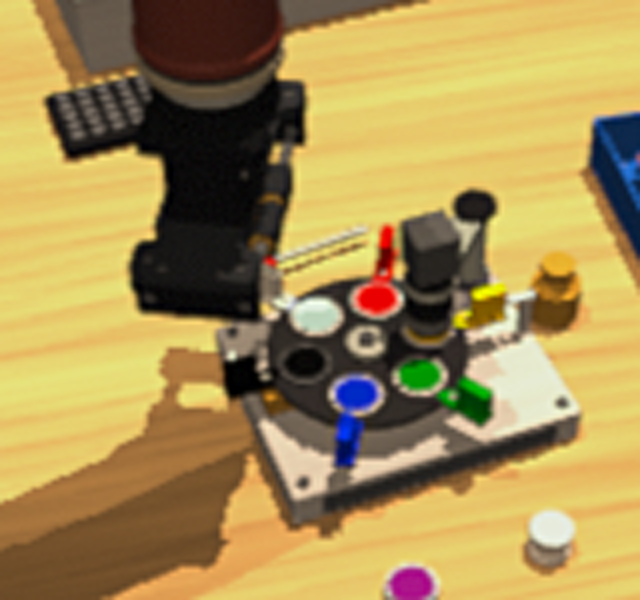

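View pics/w1.png

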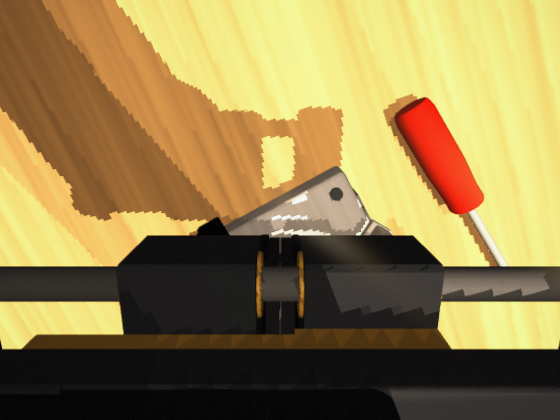

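Clear above the gap. Fingertips are at stand angle 155° and radius 87. I'll correct by 4 mm outward and 5 mm back while lowering.

Emit:
{"method": "play_rows", "body": {
  "travel": [
    [0.006, -0.01, 0.0],
    [0.006, 0, 0.03],
    [0, 0, 0.03],
    [0, 0, 0.02],
    [0, 0, 0]
  ],
  "turn": [
    [0, 0, 0],
    [0, 0, 0],
    [0, 0, 0],
    [0, 0, 0],
    [0, 0, 0]
  ]
}}

```text
time: 2.88
tool_pos: [506.3, 108.4, 83.1]
tool_rot: [179.8, -0.1, 69.0]
contact_force: [-0.2, 0.2, -0.3]
grip_width: 0.007
```

Emit:
{"method": "play_rows", "body": {
  "travel": [
    [-0.01, -0.003, 0.006],
    [-0.01, 0, 0],
    [-0.01, 0, 0],
    [-0.01, 0, 0],
    [-0.01, 0, 0],
    [-0.01, 0, 0],
    [-0.01, 0, 0],
    [-0.01, 0, 0],
    [-0.01, 0, 0],
    [-0.01, 0, 0]
  ],
  "turn": [
    [0, 0, -0.028],
    [0, 0, -0.028],
    [0, 0, -0.028],
    [0, 0, -0.028],
    [0, 0, -0.028],
    [0, 0, -0.028],
    [0, 0, -0.028],
    [0, 0, -0.028],
    [0, 0, -0.028],
    [0, 0, -0.028]
  ]
}}

```text
time: 4.12
tool_pos: [499.4, 69.4, 81.4]
tool_rot: [179.7, -0.1, 95.0]
contact_force: [-0.7, 1.3, -2.1]
grip_width: 0.004
```

```bash
cat >> h.py <<'E'
def where():
    s=bot.sense();p=s['tool_pos'];d=p[:2]-[589.2,75.6];a=np.degrees(np.arctan2(d[1],d[0]))%360
    print("t",s['time'],"z %.1f r %.1f stand_ang %.1f yaw-err %.1f"%(p[2],np.hypot(*d),a-7.8,s['tool_rot'][2]+90-a),"F",s['contact_force'])
E
python3 - <<'E'
from h import *
where()
b=bot.get_image("top");cv2.imwrite("pics/t2.png",cv2.resize(b[140:260,180:310],None,fx=5,fy=5,interpolation=2))
E
```

```text
t 4.125 z 81.4 r 90.0 stand_ang 176.2 yaw-err 1.1 F [-0.74  1.28 -2.12]
```

View pics/t2.png

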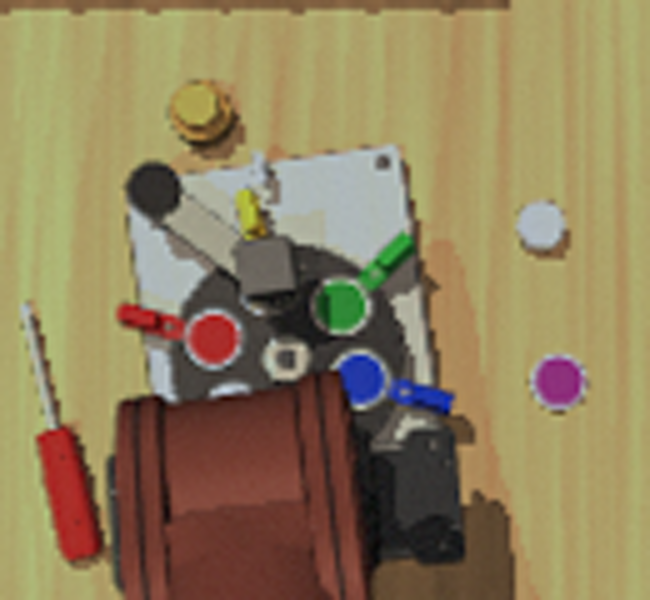

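It is tracking: the turret has turned about 8° and the force is small. I'll continue the push.

Emit:
{"method": "play_rows", "body": {
  "travel": [
    [-0.01, 0, 0],
    [-0.01, 0, 0],
    [-0.01, 0, 0],
    [-0.01, 0, 0],
    [-0.01, 0, 0],
    [-0.01, 0, 0],
    [-0.01, 0, 0],
    [-0.01, 0, 0],
    [-0.01, 0, 0],
    [-0.01, 0, 0],
    [-0.01, 0, 0]
  ],
  "turn": [
    [0, 0, -0.028],
    [0, 0, -0.028],
    [0, 0, -0.028],
    [0, 0, -0.028],
    [0, 0, -0.028],
    [0, 0, -0.028],
    [0, 0, -0.028],
    [0, 0, -0.028],
    [0, 0, -0.028],
    [0, 0, -0.028],
    [0, 0, -0.028]
  ]
}}

```text
time: 5.55
tool_pos: [512.2, 29.2, 81.5]
tool_rot: [179.8, -0.1, 123.3]
contact_force: [-0.4, 0.5, -0.8]
grip_width: 0.007
```

Run:
```python
from h import *
where()
b=bot.get_image("top");cv2.imwrite("pics/t3.png",cv2.resize(b[140:260,180:310],None,fx=5,fy=5,interpolation=2))
```

```text
t 5.55 z 81.5 r 89.9 stand_ang 203.2 yaw-err 2.3 F [-0.39  0.5  -0.82]
```

View pics/t3.png

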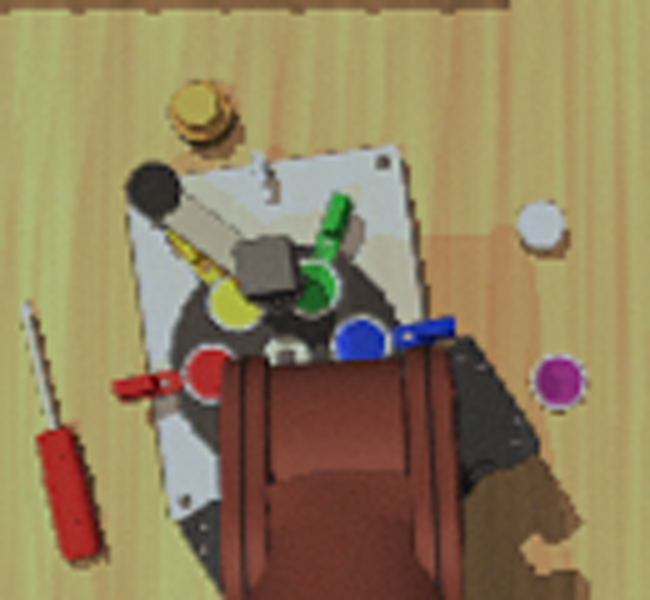

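The turret is about 37° round, past the half step. I'll lift off and let it click.

Emit:
{"method": "play_rows", "body": {
  "travel": [
    [0, 0, 0],
    [0, 0, 0],
    [0, 0, -0.03],
    [0, 0, -0.05],
    [0, 0, -0.05],
    [0, 0, 0],
    [0, 0, 0],
    [0, 0, 0],
    [0, 0, 0],
    [0, 0, 0]
  ],
  "turn": [
    [0, 0, 0],
    [0, 0, 0],
    [0, 0, 0],
    [0, 0, 0],
    [0, 0, 0],
    [0, 0, 0],
    [0, 0, 0],
    [0, 0, 0],
    [0, 0, 0],
    [0, 0, 0]
  ]
}}

```text
time: 6.85
tool_pos: [511.7, 28.6, 135.9]
tool_rot: [179.8, -0.1, 123.2]
contact_force: [-0.1, -0.1, -0.2]
grip_width: 0.008
```

Run:
```python
from h import *
where()
b=bot.get_image("top");cv2.imwrite("pics/t4.png",cv2.resize(b[140:260,180:310],None,fx=5,fy=5,interpolation=2))
```

```text
t 6.85 z 135.9 r 90.6 stand_ang 203.4 yaw-err 2.0 F [-0.14 -0.11 -0.16]
```

View pics/t4.png

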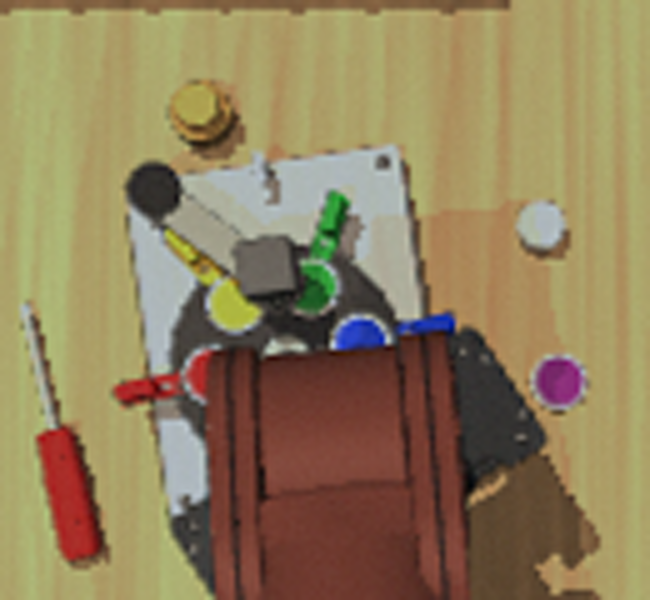

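Emit:
{"method": "play_rows", "body": {
  "travel": [
    [0, 0, 0],
    [0, 0, 0],
    [0, 0, 0],
    [0, 0, 0],
    [0, 0, 0],
    [0, 0, 0],
    [0, 0, 0],
    [0, 0, 0]
  ],
  "turn": [
    [0, 0, 0],
    [0, 0, 0],
    [0, 0, 0],
    [0, 0, 0],
    [0, 0, 0],
    [0, 0, 0],
    [0, 0, 0],
    [0, 0, 0]
  ]
}}

```text
time: 7.9
tool_pos: [511.7, 28.6, 135.8]
tool_rot: [179.8, -0.1, 123.2]
contact_force: [-0.1, -0.1, -0.5]
grip_width: 0.008
```

Run:
```python
from h import *
where()
b=bot.get_image("top");cv2.imwrite("pics/t5.png",cv2.resize(b[140:260,180:310],None,fx=5,fy=5,interpolation=2))
for f in (cv2.imread("pics/top0.png"),b):
  B=blobs(f,(185,145,270,250))
  for c in B:
    for a,u,s in B[c]:
      d=onplane("top",u,59)[:2]-[589.2,75.6]; print(c,a,np.hypot(*d),np.degrees(np.arctan2(d[1],d[0]))-7.8)
  print()
```

```text
t 7.9 z 135.8 r 90.7 stand_ang 203.4 yaw-err 1.9 F [-0.13 -0.11 -0.5 ]
blue 69 44.96027031896035 -120.05287853268358
blue 43 83.20299420355116 -119.51773938454085
green 49 82.02183749985798 -59.25496500241285
green 67 45.02148075280832 -60.12846509172682
red 27 91.67023274657582 60.22584261878298
red 60 44.96327294413703 59.87702586930338
red 177 150.3716071687697 113.55607761016934

blue 27 85.08562011670065 -83.99096546579264
blue 42 45.812302265575966 -79.78335421054099
green 50 83.08323598873616 -25.635094658579305
green 44 46.38409892876403 -30.435770804725582
red 15 52.150963181278634 90.92010040050431
red 33 88.46819029529836 94.23526823533761
red 179 150.4312034097911 113.62514258916148
```

View pics/t5.png

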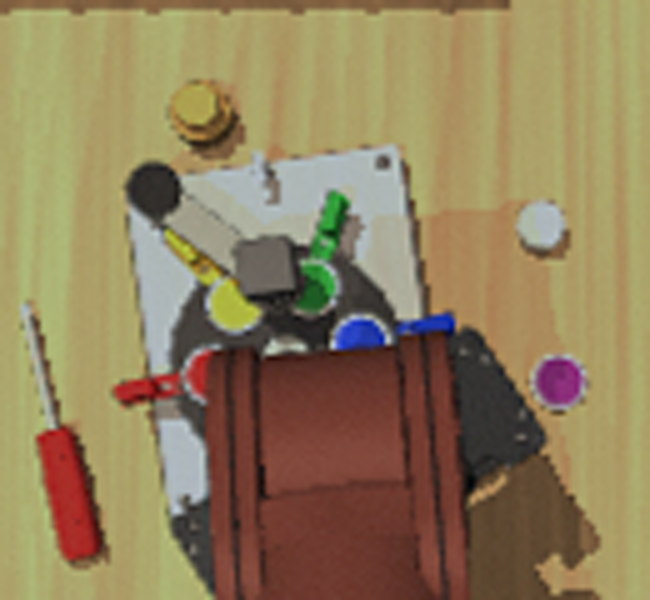

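The turret is stuck just past the half step at about 34°; friction is holding it. I'll back off, re-enter behind the same black ear and push further.

Emit:
{"method": "play_rows", "body": {
  "travel": [
    [0.013, 0, 0],
    [0.013, 0, 0],
    [0, 0, 0.04],
    [0, 0, 0.045],
    [0, 0, 0.045],
    [0, 0, 0]
  ],
  "turn": [
    [0, 0, 0.03],
    [0, 0, 0.03],
    [0, 0, 0],
    [0, 0, 0],
    [0, 0, 0],
    [0, 0, 0]
  ]
}}

```text
time: 8.7
tool_pos: [505.6, 37.1, 79.5]
tool_rot: [179.9, -0.1, 117.8]
contact_force: [-0.5, 0.3, -0.1]
grip_width: 0.008
```

```bash
python3 -c "
from h import *
where()"
```

```text
t 8.7 z 79.5 r 92.0 stand_ang 196.9 yaw-err 3.1 F [-0.46  0.26 -0.08]
```

Emit:
{"method": "play_rows", "body": {
  "travel": [
    [-0.01, 0.001, 0],
    [-0.01, 0.001, 0],
    [-0.01, 0.001, 0],
    [-0.01, 0, 0],
    [-0.01, 0, 0],
    [-0.01, 0, 0],
    [-0.01, 0, 0],
    [-0.01, 0, 0],
    [-0.01, 0, 0],
    [0, 0, 0],
    [0, 0, 0],
    [0, 0, -0.03],
    [0, 0, -0.06],
    [0, 0, -0.06],
    [0, 0, 0]
  ],
  "turn": [
    [0, 0, -0.025],
    [0, 0, -0.025],
    [0, 0, -0.025],
    [0, 0, -0.025],
    [0, 0, -0.025],
    [0, 0, -0.028],
    [0, 0, -0.028],
    [0, 0, -0.028],
    [0, 0, -0.028],
    [0, 0, 0],
    [0, 0, 0],
    [0, 0, 0],
    [0, 0, 0],
    [0, 0, 0],
    [0, 0, 0]
  ]
}}

```text
time: 10.58
tool_pos: [530.4, 6.9, 145.5]
tool_rot: [179.8, 0.1, 140.0]
contact_force: [0.1, -0.5, -0.1]
grip_width: 0.003
```

```bash
cat >> h.py <<'E'
def turret(name):
  b=bot.get_image("top");cv2.imwrite(f"pics/{name}.png",cv2.resize(b[140:260,180:310],None,fx=5,fy=5,interpolation=2))
  B=blobs(b,(185,145,270,250))
  for c in B:
    for a,u,s in B[c]:
      d=onplane("top",u,59)[:2]-[589.2,75.6]; r=np.hypot(*d)
      if r<110: print(c,a,"r %.1f"%r,"theta %.1f"%((np.degrees(np.arctan2(d[1],d[0]))-7.8-ANG.get(c,0)+180)%360-180))
E
python3 -c "
from h import *
where();turret('t6')"
```

```text
t 10.575 z 145.5 r 90.4 stand_ang 221.7 yaw-err 0.6 F [ 0.09 -0.46 -0.06]
blue 45 r 81.5 theta -59.1
blue 20 r 50.4 theta -51.8
green 35 r 90.3 theta -59.5
red 58 r 44.1 theta -59.4
red 35 r 87.3 theta -59.5
```

View pics/t6.png

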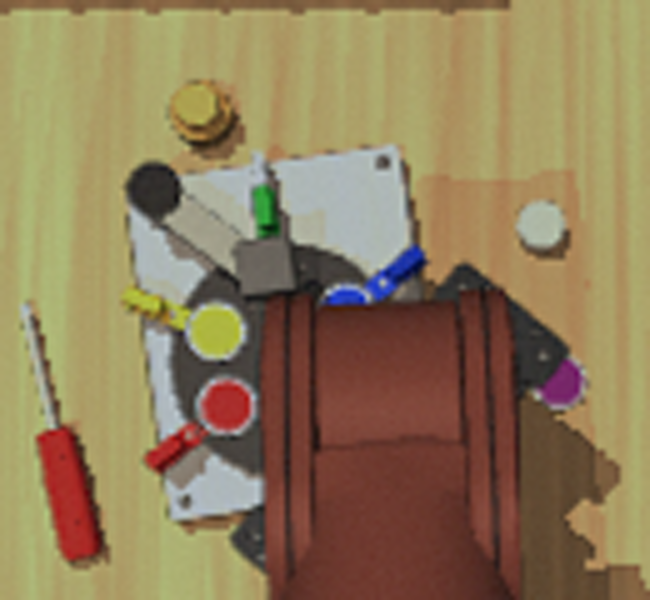

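Green is home, so one step is done. I'll arc back to stand angle 150° at height.

Emit:
{"method": "play_rows", "body": {
  "travel": [
    [0.04, 0.0036, 0],
    [0.04, 0.0036, 0],
    [0.04, 0.0036, 0],
    [0.04, 0.0036, 0],
    [0.04, 0.0036, 0],
    [0.04, 0.0036, 0],
    [0.04, 0.0036, 0],
    [0, 0, 0],
    [0, 0, 0]
  ],
  "turn": [
    [0, 0, 0.114],
    [0, 0, 0.114],
    [0, 0, 0.114],
    [0, 0, 0.114],
    [0, 0, 0.114],
    [0, 0, 0.114],
    [0, 0, 0.114],
    [0, 0, 0],
    [0, 0, 0]
  ]
}}

```text
time: 11.75
tool_pos: [500.0, 110.5, 138.3]
tool_rot: [-179.6, 0.3, 66.2]
contact_force: [-0.6, -0.8, 0.0]
grip_width: 0.001
```

```bash
python3 -c "
from h import *
where();turret('t7')"
```

```text
t 11.75 z 138.3 r 95.7 stand_ang 150.8 yaw-err -2.5 F [-0.61 -0.78  0.05]
blue 47 r 82.5 theta -59.2
blue 66 r 45.0 theta -59.9
green 35 r 90.3 theta -59.5
```

Emit:
{"method": "play_rows", "body": {
  "travel": [
    [0, 0.012, 0],
    [0, 0, 0.045],
    [0, 0, 0.05],
    [0, 0, 0.045],
    [0, 0, 0]
  ],
  "turn": [
    [0, 0, -0.028],
    [0, 0, 0],
    [0, 0, 0],
    [0, 0, 0],
    [0, 0, 0]
  ]
}}

```text
time: 12.42
tool_pos: [503.8, 104.4, 81.1]
tool_rot: [-179.6, 0.2, 69.3]
contact_force: [-0.1, -0.5, 0.5]
grip_width: 0.006
```

```bash
python3 -c "
from h import *
where()"
```

```text
t 12.425 z 81.1 r 90.2 stand_ang 153.6 yaw-err -2.1 F [-0.1  -0.51  0.52]
```

Emit:
{"method": "play_rows", "body": {
  "travel": [
    [-0.01, 0, 0],
    [-0.01, 0, 0],
    [-0.01, 0, 0],
    [-0.01, 0, 0],
    [-0.01, 0, 0],
    [-0.01, 0, 0],
    [-0.01, 0, 0],
    [-0.01, 0, 0],
    [-0.01, 0, 0],
    [-0.01, 0, 0],
    [-0.01, 0, 0],
    [-0.01, 0, 0],
    [-0.01, 0, 0],
    [-0.01, 0, 0]
  ],
  "turn": [
    [0, 0, -0.03],
    [0, 0, -0.03],
    [0, 0, -0.028],
    [0, 0, -0.028],
    [0, 0, -0.028],
    [0, 0, -0.028],
    [0, 0, -0.028],
    [0, 0, -0.028],
    [0, 0, -0.028],
    [0, 0, -0.028],
    [0, 0, -0.028],
    [0, 0, -0.028],
    [0, 0, -0.028],
    [0, 0, -0.028]
  ]
}}

```text
time: 14.18
tool_pos: [503.4, 46.9, 93.1]
tool_rot: [179.8, -0.3, 107.1]
contact_force: [-0.5, 1.7, -1.3]
grip_width: 0.003
```

```bash
python3 -c "
from h import *
where();turret('t8')"
```

```text
t 14.175 z 93.1 r 90.4 stand_ang 190.7 yaw-err -1.4 F [-0.47  1.72 -1.35]
blue 48 r 83.4 theta -39.4
blue 62 r 45.7 theta -38.3
green 23 r 44.0 theta -29.6
```

The tool drifted up to z = 93, which leaves the tip only about 2 mm onto the ear. I'll lower it again in place.

Emit:
{"method": "play_rows", "body": {
  "travel": [
    [0, 0, 0.015],
    [0, 0, 0.015],
    [0, 0, 0.005]
  ],
  "turn": [
    [0, 0, 0],
    [0, 0, 0],
    [0, 0, 0]
  ]
}}

```text
time: 14.6
tool_pos: [504.2, 46.2, 79.5]
tool_rot: [179.7, -0.3, 107.1]
contact_force: [0.0, 1.0, 0.4]
grip_width: 0.005
```

```bash
python3 -c "
from h import *
where();turret('t9')"
```

```text
t 14.6 z 79.5 r 90.0 stand_ang 191.3 yaw-err -1.9 F [0.   0.98 0.45]
blue 48 r 83.3 theta -38.2
blue 60 r 45.8 theta -38.1
green 27 r 44.9 theta -28.8
```

Emit:
{"method": "play_rows", "body": {
  "travel": [
    [-0.01, 0, 0],
    [-0.01, 0, 0],
    [-0.01, 0, 0],
    [-0.01, 0, 0],
    [-0.01, 0, 0],
    [-0.01, 0, 0]
  ],
  "turn": [
    [0, 0, -0.03],
    [0, 0, -0.03],
    [0, 0, -0.028],
    [0, 0, -0.028],
    [0, 0, -0.028],
    [0, 0, -0.028]
  ]
}}

```text
time: 15.4
tool_pos: [514.0, 25.4, 79.0]
tool_rot: [179.6, -0.3, 123.2]
contact_force: [-0.3, 0.9, -0.3]
grip_width: 0.006
```

```bash
python3 -c "
from h import *
where()"
```

```text
t 15.4 z 79.0 r 90.4 stand_ang 205.9 yaw-err -0.6 F [-0.31  0.87 -0.32]
```

Emit:
{"method": "play_rows", "body": {
  "travel": [
    [-0.01, 0, 0],
    [-0.01, 0, 0],
    [-0.01, 0, 0],
    [-0.01, 0, 0],
    [-0.01, 0, 0],
    [-0.01, 0, 0],
    [0, 0, 0],
    [0, 0, 0],
    [0, 0, 0],
    [0, 0, -0.03],
    [0, 0, -0.06],
    [0, 0, -0.06],
    [0, 0, 0]
  ],
  "turn": [
    [0, 0, -0.028],
    [0, 0, -0.028],
    [0, 0, -0.028],
    [0, 0, -0.028],
    [0, 0, -0.028],
    [0, 0, -0.028],
    [0, 0, 0],
    [0, 0, 0],
    [0, 0, 0],
    [0, 0, 0],
    [0, 0, 0],
    [0, 0, 0],
    [0, 0, 0]
  ]
}}

```text
time: 17.02
tool_pos: [529.7, 5.9, 142.3]
tool_rot: [179.6, -0.1, 138.6]
contact_force: [-0.6, 0.2, 0.5]
grip_width: 0.002
```

```bash
python3 -c "
from h import *
where();turret('t10')"
```

```text
t 17.025 z 142.3 r 91.7 stand_ang 221.7 yaw-err -0.9 F [-0.64  0.15  0.47]
blue 35 r 90.3 theta 0.5
green 49 r 84.3 theta 0.3
green 69 r 45.1 theta 1.1
```

View pics/t10.png

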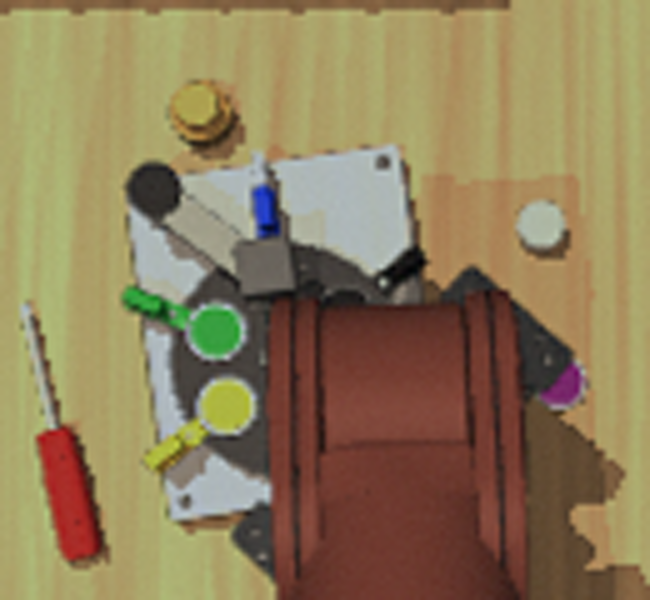

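Blue is at the lens, within about 1°. I'll lift clear and check once more.

Emit:
{"method": "play_rows", "body": {
  "travel": [
    [0, 0, -0.1],
    [0, 0, -0.1],
    [0, -0.08, 0],
    [0, -0.08, 0],
    [0, 0, 0],
    [0, 0, 0],
    [0, 0, 0],
    [0, 0, 0]
  ],
  "turn": [
    [0, 0, 0],
    [0, 0, 0],
    [0, 0, 0],
    [0, 0, 0],
    [0, 0, 0],
    [0, 0, 0],
    [0, 0, 0],
    [0, 0, 0]
  ]
}}

```text
time: 18.08
tool_pos: [483.9, -41.7, 218.9]
tool_rot: [-180.0, -0.4, 138.7]
contact_force: [0.4, 0.8, 0.2]
grip_width: 0.005
```

```bash
python3 -c "
from h import *
where();turret('t11');v=bot.sense()['joint_vel'];print(v)
b=bot.get_image('side');cv2.imwrite('pics/s11.png',cv2.resize(b[110:260,180:340],None,fx=4,fy=4,interpolation=2))"
```

```text
t 18.075 z 218.9 r 157.6 stand_ang 220.3 yaw-err 0.7 F [0.36 0.77 0.21]
blue 33 r 91.2 theta 0.6
green 51 r 84.1 theta 0.5
green 69 r 45.1 theta 1.1
red 59 r 44.9 theta 1.3
red 39 r 84.5 theta 0.6
[ 0.12 -0.23  0.09  0.06 -0.    0.03  0.04]
```

View pics/s11.png

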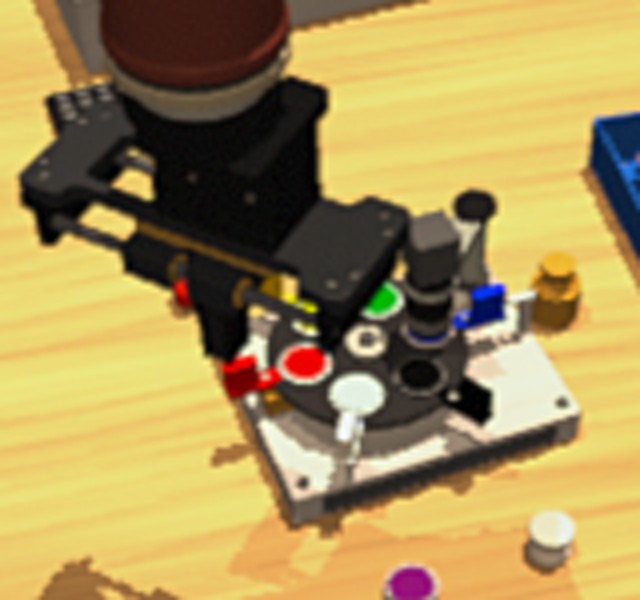

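View pics/t11.png

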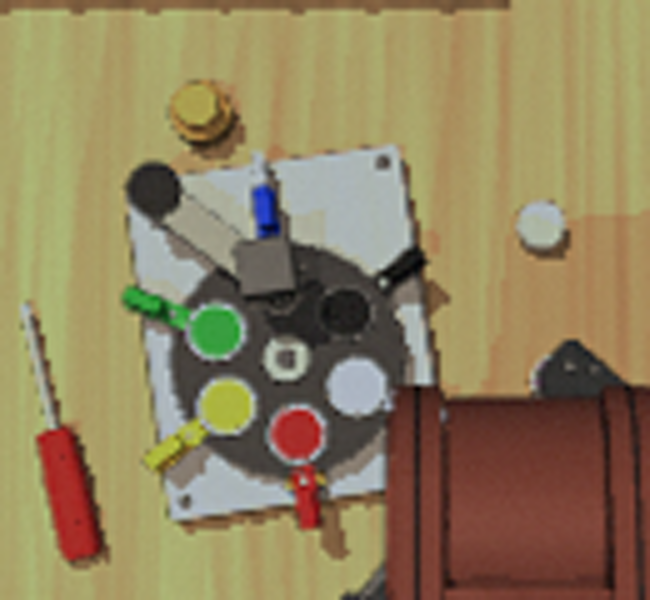

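The blue tab is at the index and the blue filter is under the lens. The estimate holds at 0.5–1.3° (under about 1 mm), and the arm is clear. I'm handing it in.

```bash
python3 -c "
from workcell import bot
print(bot.finish_job())"
```

```text
the job is handed in; nothing more can be done
None
```

The blue filter is under the lens and the job is handed in. It took about 18 s of robot time, and the hand-in gave no verdict.

**What I did:** I pushed the turret two clicks counter-clockwise with the closed fingertips, first on the black ear, then on the white one.

**Last checks:**
- **Position:** The last top view put the turret 0.5–1.3° from home, so the blue filter is about 1 mm or less off the lens axis (limit 3 mm). The blue tab stands at the index, and the readings barely changed between the last two views, 1 s apart.
- **Forces:** The readings I took, at the end of each move, stayed below about 3 N. I have no readings from the moments in between.
- **Clearance:** At hand-in the fingers were well clear of everything, with the TCP at 219 mm height.
- **Other things on the bench:** The screwdriver, roller, brass weight and spare filter look unmoved in the pictures. I did not measure them, and did not recheck the calculator, mouse or tape measure.

**What went wrong on the way:**
- **First step:** The turret stuck about 4° past the half step instead of creeping on, so I re-entered behind the same ear and pushed it nearly to the click.
- **Second step:** The tool drifted about 12 mm upward during the push, leaving the tip barely on the ear. I lowered it again before continuing.

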